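Tighten the foot bolt down inside a crane mast with the long T-key

TASK

The foot bolt at the bottom inside the hollow crane mast is still loose. Take the long T-key from the tool stand, lower it down the mast, feel the socket onto the square bolt head, and tighten the bolt clockwise (seen from above) until it is firmly snug without pressing hard on it or over-tightening it. Then draw the key out, stand it upright back in its pocket in the tool stand, let go of it, and leave the other things where they lie.

Things in the scene. Friction and masses are not known exactly. Their poses are not given: they have to be found in the camera images.
- mast: The foot section of a crane's mast, fixed to the table: a perforated steel base plate 180 x 130 x 8 mm with an upright hollow square aluminium tube, 40 mm outside, 32 mm clear inside, standing on its middle, with a flange 64 mm square and 4 mm thick round its top, which is 130 mm above the table. Origin on the tube's axis at table level; x along the plate's long side, z up.
- mast_mouth (a point): Centre of the mast tube's open top end, on the tube's axis, 130 mm above the table; z up. The foot bolt stands upright on this axis deep below: its round crown, 11 mm across, has its top 97 mm below the mouth; under the crown, from 100 to 110 mm below the mouth, comes the 13 mm square head. How the square is turned is not known beforehand (it is at no set angle to the mast or to the joint's value) and must be felt for.
- foot_bolt (a joint): Turn of the foot bolt in its thread, in rad; it grows as the bolt is tightened, clockwise seen from above. It starts loose, between 0 and 0.45, and turns with about 0.06 N m of drag until at 1.00 it is down on its seat and turns no farther.
- bolt_twist (a joint): Elastic twist of the bolt's head on its shank, in rad, clockwise seen from above: 0.01 for each 0.1 N m put on the head; 0 when left alone. With the bolt on its seat, firmly snug means 0.2 to 0.3 N m; above 0.5 N m (0.05) it is over-tightened.
- key_bar (a point): Centre of the T-key's flat steel cross bar, which is 90 mm long, 12 mm thick and 14 mm high: the place to grip, from above across its thickness. x along the bar, z up the shank, out at the bar end. The key is 172 mm long overall and weighs about 0.27 kg; the shank under the bar is round, 11 mm.
- key_tip (a point): Lower end of the T-key, centre of its socket mouth, 165 mm below the bar's centre along the shank; same axes. The socket is a square hole 14.2 mm wide and 12 mm deep, its sides parallel and square to the bar; the socket end is 24 mm long and at most 26 mm across. Resting on the crown it is 97 mm below the mast's mouth, on the corners of the square 100 mm, and fully down over the head 109 mm; it rests on the square unless turned to within about 5 degrees of it.
- stand_pocket (a point): Centre of the mouth of the T-key's square pocket in the wooden tool stand, 85 mm above the table; the pocket is 33 mm wide and 75 mm deep, so that the key stands in it with its cross bar's centre 90 mm above the mouth. The stand is a block 120 x 70 x 85 mm, fixed; the pocket is 15 mm from its middle along its long side (x); two short screwdrivers stand at its other end, up to 125 mm above the table.
- jib_mid (a point): Centre of a loose lattice jib girder 220 x 30 x 26 mm lying on the table, x along it. Leave it alone.
- truck_mid (a point): Middle of a loose small truck model 120 x 68 x 46 mm with four wheels, 22 mm above the table. Leave it alone.
- pulley_mid (a point): Centre of a loose pulley wheel, 30 mm across and 12 mm thick, lying on the mast's base plate near a corner. Leave it alone.
- screwdriver_grip (a point): The handle of a loose screwdriver, 160 mm long, lying on the table between the mast and the stand. Leave it alone.

How it is judged:
By the outcome, as a careful person would: the job done as asked, in the order asked, and still so for the second after the job is handed in, with the robot touching nothing.
It also fails if it takes over 69 s, if anything falls off the work surface, if the arm or the gripper's body presses on something with over 40 N, if the wrist force passes 120 N, or if a joint passes its speed limit or range.

ROBOT

A 6-joint arm with a two-finger parallel gripper is mounted at the origin on the work surface. World frame = base frame: x ahead of the robot, y to its left, z up, the work surface at z = 0. Lengths are in m, angles in rad, forces in N, time in s.
With the tool pointing down it reaches from about 0.325 to 0.9 m from the base axis. Payload 6.1 kg.
Tool frame: the origin (TCP) lies midway between the tips of the shut fingers; the grasp point (between the pads) lies 19 mm behind it; x points along the fingers, y is the direction in which the jaws open and shut, and the axes are right-handed (so a half turn about x gives the same grasp; the last joint's range is limited). The gripper opens to 85 mm and grips with 20 to 120 N. Pads are 22 mm wide; open, the fingers measure 114 mm over their backs; the gripper's body (76 mm by 85 mm) begins 54 mm behind the grasp point. The pads swing forward as they close: fully open they stand 13 mm farther back than shut.
Start: joints at [1.125, 0.22, 1.526, -0, 1.395, -0.126], TCP at [0.196, 0.593, 0.231] pointing down, gripper open.
Joint ranges: [-2.98, 2.98], [-0.91, 2.08], [0.09, 2.57], [-1.24, 4.39], [0.2, 2.65], [-2.68, 2.68]. Speed limits (rad/s): [2.57, 2.57, 3.01, 3.14, 3.14, 3.14].

INTERFACE

Orientations are given as [roll, pitch, yaw] about the fixed x, y, z axes, in that order (R = Rz(yaw) Ry(pitch) Rx(roll)).
In Python, from plant import movep, move_l, set_joints, gripper_to, hold, inverse_kinematics, observe, get_image, get_calibration, Unreachable, job_done gives the robot as it stands. Calls block until the motion is done:
- movep(position, orientation): joint-space move of the TCP to a pose.
- move_l(position, feed=0.15, rotation=None, max_force=None): straight line of the TCP; rotation=None keeps the orientation; feed is the mean speed in m/s. With max_force (N) it stops when the force on the tool has changed by that much, and returns True; else False.
- set_joints(angles): joint-space move.
- gripper_to(opening, f_grip=None): finger opening in m; f_grip is the grip in N (None keeps the last); returns when the fingers have stopped.
- hold(seconds).
- inverse_kinematics(position, orientation): joint angles nearest the present ones, or None.
- observe(): the state.
- get_image(name): name is "scene" or "side" or "wrist"; returns (picture, depth): 420x560x3 uint8, red, green, blue; 420x560 float32, m along the optical axis (not along the pixel's ray), 0 where there is no reading.
- get_calibration(name): a dict with "intrinsics" (3x3 intrinsics, pixels), "world_from_camera" (4x4, takes a point from camera to world coordinates). Camera axes: x right, y down, z forward; pixel columns grow to the right and rows downward; lengths in m; the calibration is good to about 2 mm. A picture is of the moment at which its call begins: read the wrist's pose just before it. get_calibration takes no time and is no camera call; for the wrist camera it gives the pose at the moment of the call.
A pose or a line that the arm cannot do raises Unreachable and nothing moves.
- job_done(): hands the job in, once; it reports no verdict.
The state is a dict: "time_s": time; "q": joint angles; "joint_velocities": joint speeds; "joint_torque": joint torques, N m; "eef_pos": TCP position; "tcp_rot": TCP orientation; "ft_force": force on the tool from outside, world axes, zero at the start; "torque": the same for the moment, N m; "opening": finger opening in m.
Only numpy, scipy, OpenCV 4.12 (cv2) and the standard library are available. Lean on these libraries where they do the work, as an engineer would, in place of code of your own. Each camera call takes 0.05 s, during which the arm holds its last target. There are 200 camera calls.

## Working session

There is one attempt and no reset: what is moved stays moved. The work goes in short steps, each a Python script; the robot and the scene stay as the last script left them, time stands still between calls to the robot, and variables do not carry over. Pictures are saved under pics/ and viewed, about 8 in all and at most 12, crops included, and the job is handed in when it is done.

```bash
ls; mkdir -p pics; cat > h.py <<'E'
import numpy as np, cv2
from plant import *
def snap(name,fn):
    c=get_calibration(name); im,d=get_image(name)
    cv2.imwrite(f'pics/{fn}.png',im[:,:,::-1]); np.savez(f'pics/{fn}.npz',im=im,d=d,K=c['intrinsics'],T=c['world_from_camera'])
    return im,d,np.array(c['intrinsics']),np.array(c['world_from_camera'])
def cloud(d,K,T):
    v,u=np.mgrid[:d.shape[0],:d.shape[1]]
    P=np.stack([(u-K[0,2])/K[0,0]*d,(v-K[1,2])/K[1,1]*d,d],-1)@T[:3,:3].T+T[:3,3]
    P[d==0]=np.nan
    return P
def proj(p,K,T):
    c=T[:3,:3].T@(np.array(p)-T[:3,3]); return (K@(c/c[2]))[:2]
E
python3 - <<'E'
from h import *
o=observe();print(o)
a=snap('scene','scene0');b=snap('side','side0')
for x in(a,b):print(x[3].round(3).tolist(),x[2].tolist())
E
```

```text
pics
{'time_s': 0.0, 'q': array([ 1.12493149e+00,  2.21230914e-01,  1.52763262e+00,  6.80597015e-06,
        1.39471464e+00, -1.26151902e-01]), 'joint_velocities': array([ 1.17428937e-03, -3.14688289e-04,  5.01966831e-04, -9.57714469e-05,
       -1.71325027e-03, -9.87419535e-04]), 'joint_torque': array([-7.51910629e-04, -4.96893632e+01, -3.89401424e+01, -3.82109840e-05,
        1.08149234e-02,  1.08666535e-05]), 'eef_pos': array([0.19619666, 0.59275421, 0.23018491]), 'tcp_rot': array([-1.70032182,  1.56881079, -2.02003595]), 'ft_force': array([-0.38061075,  0.12387846, -0.27181702]), 'torque': array([ 0.02588789,  0.00951432, -0.01710348]), 'opening': 0.08537851242528753}
[[-0.804, 0.496, -0.327, 0.864], [0.594, 0.66, -0.46, 0.395], [-0.012, -0.564, -0.825, 0.818], [0.0, 0.0, 0.0, 1.0]] [[435.1405259326816, 0.0, 277.49737789226504], [0.0, 435.1405259326816, 211.84253327610864], [0.0, 0.0, 1.0]]
[[-0.925, -0.222, 0.307, 0.282], [-0.378, 0.487, -0.787, 0.808], [0.025, -0.845, -0.534, 0.676], [0.0, 0.0, 0.0, 1.0]] [[504.3695764183956, 0.0, 278.722709604538], [0.0, 504.3695764183956, 206.52906433322985], [0.0, 0.0, 1.0]]
```

View pics/scene0.png

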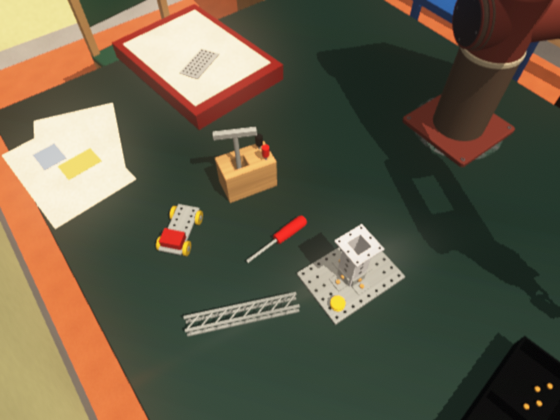

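View pics/side0.png

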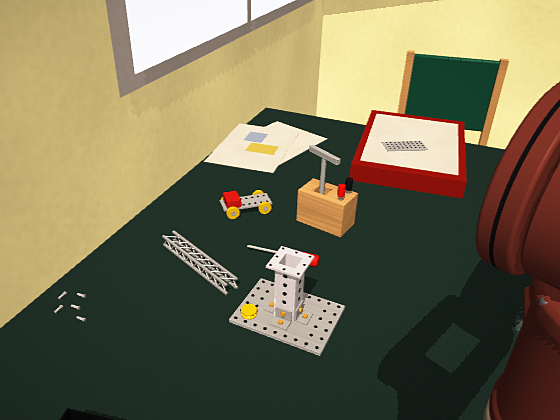

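Scene view: key bar at about (235,133) in the stand at (247,175), mast flange at (359,244). The side view agrees: bar (325,155), flange (291,263). Next I measure both from depth.

```bash
python3 - <<'E'
from h import *
for n in('scene0','side0'):
    f=np.load(f'pics/{n}.npz');K,T=f['K'],f['T'];P=cloud(f['d'],K,T)
    win={'scene0':dict(bar=(115,150,205,265),fl=(215,275,325,395),blk=(135,205,205,285)),'side0':dict(bar=(138,175,300,350),fl=(240,285,260,325),blk=(165,240,290,365))}[n]
    for k,(zl,zh) in dict(bar=(.160,.195),fl=(.12,.14),blk=(.078,.092)).items():
        r0,r1,c0,c1=win[k];Q=P[r0:r1,c0:c1].reshape(-1,3);Q=Q[(Q[:,2]>zl)&(Q[:,2]<zh)]
        if k!='bar': 
            m=np.median(Q[:,2]);Q=Q[abs(Q[:,2]-m)<.004]
        r=cv2.minAreaRect((Q[:,:2]*1000).astype(np.float32))
        print(n,k,len(Q),Q.mean(0).round(4),'z',np.percentile(Q[:,2],[5,50,95]).round(4),'rect',np.round(r[0],1),np.round(r[1],1),round(r[2],1))
E
```

```text
scene0 bar 385 [ 0.5647 -0.172   0.1778] z [0.1685 0.1799 0.1829] rect [ 563.3 -174.2] [15.4 89.6] 62.2
scene0 fl 887 [0.5157 0.1582 0.1295] z [0.1274 0.1296 0.1316] rect [514.4 157.1] [64.9 65.7] 87.4
scene0 blk 1042 [ 0.5519 -0.1686  0.0849] z [0.0823 0.0849 0.0872] rect [ 546.7 -171.2] [ 72.9 120.9] 78.5
side0 bar 266 [ 0.5592 -0.1703  0.1761] z [0.1659 0.1774 0.1822] rect [ 561.4 -173.2] [17.4 92.3] 61.9
side0 fl 758 [0.5116 0.1589 0.1289] z [0.1265 0.1291 0.1307] rect [512.3 156.7] [68.4 64.4] 87.1
side0 blk 705 [ 0.5437 -0.1658  0.0839] z [0.081  0.084  0.0861] rect [ 544.4 -172.6] [ 79.1 122.3] 78.0
```

```bash
python3 - <<'E'
from h import *
B=np.array([.5625,-.174]);M=np.array([.5135,.157]);p=np.pi
for w in(-28,152):
    y=np.radians(w)
    q=inverse_kinematics([*B,.30],[0,p/2,y]);print(w,'stand',None if q is None else np.round(q,2))
    for dy in range(-180,181,30):
        q=inverse_kinematics([*M,.30],[0,p/2,y+np.radians(dy)]);print(dy,None if q is None else round(q[5],2),end=' | ')
    print()
movep([*B,.30],[0,p/2,np.radians(-28)])
hold(.3);print(observe())
snap('wrist','w1')
E
```

```text
-28 stand [-0.43  0.1   1.54 -0.    1.51 -1.52]
-180 2.21 | -150 1.69 | -120 1.16 | -90 0.64 | -60 0.11 | -30 -0.41 | 0 -0.93 | 30 -1.46 | 60 -1.98 | 90 -2.5 | 120 None | 150 None | 180 2.21 | 
152 stand [-0.43  0.1   1.54 -0.    1.51  1.63]
-180 -0.93 | -150 -1.46 | -120 -1.98 | -90 -2.5 | -60 None | -30 None | 0 2.21 | 30 1.69 | 60 1.16 | 90 0.64 | 120 0.11 | 150 -0.41 | 180 -0.93 | 
{'time_s': 3.3917, 'q': array([-4.33410319e-01,  9.79291978e-02,  1.53603297e+00, -1.76448240e-05,
        1.50772568e+00, -1.51596193e+00]), 'joint_velocities': array([-3.40632871e-03, -2.10276736e-03,  1.11972236e-03, -5.12316372e-04,
        2.86902727e-04, -5.00361443e-05]), 'joint_torque': array([ 4.91110166e-02, -4.47388136e+01, -3.99425876e+01,  3.04035202e-03,
        1.32750563e-03,  5.31687201e-04]), 'eef_pos': array([ 0.56256637, -0.17372909,  0.2999595 ]), 'tcp_rot': array([-2.90384359,  1.57069952,  2.89109811]), 'ft_force': array([ 0.20169468, -0.55881717, -1.19904155]), 'torque': array([-0.00758169,  0.05732092,  0.03777229]), 'opening': 0.08531946609312972}
```

View pics/w1.png

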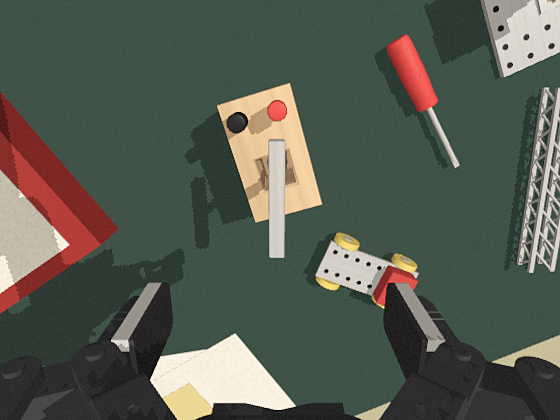

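Wrist view: the bar runs from about (277,140) to (277,257), vertical in the image, so the jaws are well aligned. The pocket is at about (277,168). The rest of the motion follows a refined bar position from this view.

```bash
python3 - <<'E'
from h import *
f=np.load('pics/w1.npz');K,T=f['K'],f['T'];P=cloud(f['d'],K,T)
def rect(Q):
    r=cv2.minAreaRect((Q[:,:2]*1000).astype(np.float32)); return np.round(r[0],1),np.round(r[1],1),round(r[2],1)
Q=P[125:270,260:295].reshape(-1,3);Q=Q[(Q[:,2]>.172)&(Q[:,2]<.192)];print('bar',len(Q),Q.mean(0).round(4),np.median(Q[:,2]).round(4),rect(Q))
Q=P[80:225,210:325].reshape(-1,3);Q=Q[(Q[:,2]>.08)&(Q[:,2]<.09)];print('blk',len(Q),np.median(Q[:,2]).round(4),rect(Q))
Q=P.reshape(-1,3);
# shank/pocket
print(T.round(3).tolist())
E
```

```text
bar 1934 [ 0.5586 -0.1735  0.1825] 0.1826 (array([ 561.4, -175.1]), array([11.8, 89.6]), 62.3)
blk 6451 0.0858 (array([ 545.3, -172.5]), array([ 70.3, 120.3]), 78.3)
[[0.469, 0.837, 0.282, 0.49], [0.883, -0.444, -0.15, -0.136], [-0.0, 0.319, -0.948, 0.443], [0.0, 0.0, 0.0, 1.0]]
```

```bash
python3 - <<'E'
from h import *
p=np.pi;y=np.radians(-27.7)
movep([.5614,-.1751,.20],[0,p/2,y])
move_l([.5614,-.1751,.156],feed=.08,max_force=15)
o=observe();print('pre',o['ft_force'],o['torque'],o['eef_pos'])
gripper_to(0.0,80);o=observe();print('grip',o['opening'],o['ft_force'],o['torque'])
move_l([.5614,-.1751,.315],feed=.1)
movep([.5135,.157,.315],[0,p/2,y]);hold(.4)
o=observe();print(o['time_s'],o['opening'],o['ft_force'],o['torque'],o['eef_pos'],o['q'])
snap('side','side1');snap('scene','scene1');snap('wrist','w2')
a=cv2.imread('pics/side1.png');b=cv2.imread('pics/scene1.png');
cv2.imwrite('pics/c1.png',np.hstack([cv2.resize(a[100:320,190:390],(400,440)),cv2.resize(b[60:280,260:460],(400,440))]))
E
```

```text
pre [0.13522646 0.34357208 0.66180231] [ 0.0538776  -0.04241394 -0.04041665] [ 0.56139811 -0.17513972  0.15589443]
grip 0.010512198146825075 [-0.02625233 -0.26181172  2.1888368 ] [ 0.03209662 -0.04787096  0.00894581]
8.7 0.010758519451599365 [-0.22300402 -1.2706054  -3.17843252] [-0.03300323  0.01475208 -0.05037939] [0.51370024 0.15648626 0.31495798] [ 1.48805224e-01 -3.40361234e-02  1.64362813e+00 -7.70434590e-06
  1.53207703e+00 -9.37565156e-01]
```

View pics/c1.png

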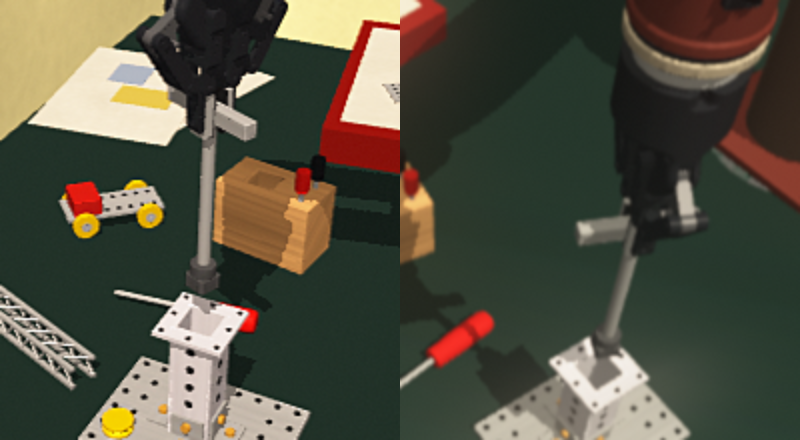

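View pics/w2.png

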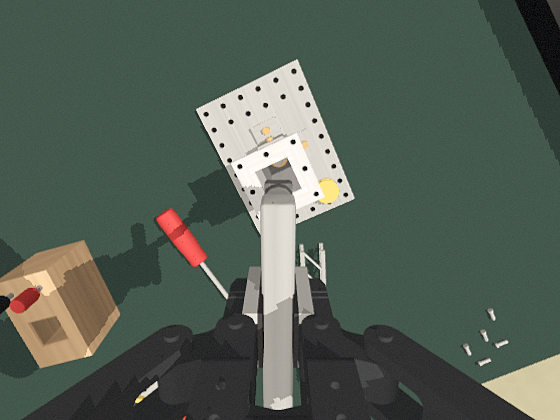

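Key is held, shank roughly vertical, tip just over the mouth in both views; the stand pocket is empty. Now I fit the shank axis and the flange centre in the same cameras.

```bash
python3 - <<'E'
from h import *
tc=np.array([.5137,.1565])
for n in('scene1','side1'):
    f=np.load(f'pics/{n}.npz');K,T=f['K'],f['T'];P=cloud(f['d'],K,T)
    Q=P.reshape(-1,3);Q=Q[np.isfinite(Q[:,2])];Q=Q[np.hypot(*(Q[:,:2]-tc).T)<.03]
    S=Q[(Q[:,2]>.20)&(Q[:,2]<.285)]
    v=T[:2,3]-tc;v/=np.hypot(*v)
    ax=np.polyfit(S[:,2],S[:,0],1),np.polyfit(S[:,2],S[:,1],1)
    off=-v*.0043
    for z in(.32,.17):print(n,len(S),z,[round(np.polyval(a,z)+o,4) for a,o in zip(ax,off)],'slope',[round(a[0],4) for a in ax])
    Q=P.reshape(-1,3);Q=Q[(np.hypot(*(Q[:,:2]-tc).T)<.05)&(abs(Q[:,2]-.129)<.004)]
    r=cv2.minAreaRect((Q[:,:2]*1000).astype(np.float32));print('fl',np.round(r[0],1),np.round(r[1],1),r[2])
for n in('w2',):
    f=np.load(f'pics/{n}.npz');K,T=f['K'],f['T'];P=cloud(f['d'],K,T)
    Q=P.reshape(-1,3);Q=Q[(np.hypot(*(Q[:,:2]-tc).T)<.055)&(abs(Q[:,2]-.13)<.005)]
    r=cv2.minAreaRect((Q[:,:2]*1000).astype(np.float32));print('w fl',len(Q),np.round(r[0],1),np.round(r[1],1),r[2],cv2.boxPoints(r).round(1).tolist())
    Q=P.reshape(-1,3);Q=Q[(np.hypot(*(Q[:,:2]-tc).T)<.08)&(abs(Q[:,2]-.008)<.006)] 
    print(len(Q))
E
```

```text
scene1 215 0.32 [np.float64(0.5146), np.float64(0.1567)] slope [np.float64(-0.0031), np.float64(0.0016)]
scene1 215 0.17 [np.float64(0.5151), np.float64(0.1564)] slope [np.float64(-0.0031), np.float64(0.0016)]
fl [514.6 157.2] [65.  65.6] 87.34341430664062
side1 299 0.32 [np.float64(0.5134), np.float64(0.1552)] slope [np.float64(0.0038), np.float64(0.0016)]
side1 299 0.17 [np.float64(0.5128), np.float64(0.155)] slope [np.float64(0.0038), np.float64(0.0016)]
fl [512.8 155.9] [68.1 65.3] 86.6307373046875
w fl 3050 [513.  156.4] [64.2 64.5] 86.9933090209961 [[479.1000061035156, 126.0], [543.5, 122.5999984741211], [546.9000244140625, 186.8000030517578], [482.5, 190.1999969482422]]
6956
```

Key axis sits within 1 mm of the tool axis and is vertical; it needs about +0.8 mm in y. Lowering with force guard.

```bash
python3 - <<'E'
from h import *
p=np.pi;y=np.radians(-27.7);X,Y=.5132,.1576
def st(t):
    o=observe();print(t,round(o['time_s'],2),o['eef_pos'].round(4),o['ft_force'].round(2),o['torque'].round(3));return o
move_l([X,Y,.300],feed=.05);st('above')
print(move_l([X,Y,.186],feed=.06,max_force=6));o=st('in')
if o['eef_pos'][2]<.19:
    hold(.3);st('base')
    print(move_l([X,Y,.165],feed=.02,max_force=4));st('touch');hold(.2);st('t2')
E
```

```text
above 9.3 [0.5129 0.1576 0.2993] [ 0.04  0.2  -2.22] [ 0.013 -0.006  0.02 ]
False
in 11.35 [0.5134 0.1576 0.1864] [ 0.27  0.25 -2.81] [-0.012 -0.025 -0.028]
base 11.65 [0.5132 0.1576 0.1861] [ 0.16  0.1  -2.46] [-0.012 -0.006  0.026]
True
touch 12.26 [0.5133 0.1576 0.176 ] [-0.53  0.15  3.25] [0.052 0.019 0.011]
t2 12.46 [0.5131 0.1576 0.1759] [0.5  0.02 5.77] [ 0.009 -0.029 -0.009]
```

Contact at 100 mm depth: on the corners of the square, with the crown inside. Searching clockwise in 7° steps.

```bash
python3 - <<'E'
from h import *
p=np.pi;X,Y=.5132,.1576
for k in range(1,15):
    w=-27.7-7*k;rot=[0,p/2,np.radians(w)]
    move_l([X,Y,.1775],feed=.05)
    move_l([X,Y,.1772],rotation=rot,feed=.01)
    hit=move_l([X,Y,.1730],feed=.015,max_force=3)
    o=observe();print(round(w,1),hit,round(o['time_s'],2),o['eef_pos'].round(4),o['ft_force'].round(2),o['torque'].round(3))
    if o['eef_pos'][2]<.1742: break
E
```

```text
-34.7 True 13.19 [0.5131 0.1576 0.176 ] [-0.78  0.09  4.66] [ 0.064  0.038 -0.005]
-41.7 True 13.93 [0.5131 0.1576 0.176 ] [0.18 0.55 3.66] [ 0.011 -0.032  0.007]
-48.7 True 14.67 [0.5132 0.1576 0.1759] [0.08 0.53 4.31] [ 0.021  0.089 -0.075]
-55.7 True 15.41 [0.5131 0.1576 0.1758] [-0.83 -0.18  3.95] [ 0.047 -0.053  0.006]
-62.7 True 16.16 [0.513  0.1576 0.1754] [-1.13  0.14  2.79] [ 0.129 -0.027 -0.086]
-69.7 False 17.12 [0.5131 0.1576 0.1728] [-0.11  0.04 -2.98] [-0.045  0.009  0.108]
```

Socket dropped on at yaw -69.7°. Seat it gently, then turn clockwise while watching the moment.

```bash
cat >> h.py <<'E'
def mz(n=12,dt=.015):
    a=[]
    for _ in range(n): hold(dt);o=observe();a.append([*o['ft_force'],o['torque'][2]])
    return np.mean(a,0).round(3),np.std(a,0)[3].round(3)
E
python3 - <<'E'
from h import *
p=np.pi;X,Y=.5132,.1576;w=-69.7
hit=move_l([X,Y,.1676],feed=.02,max_force=4)
print(hit,observe()['eef_pos'].round(4),mz())
z=max(observe()['eef_pos'][2]+.0004,.1676)
for k in range(10):
    w-=2.5;move_l([X,Y,z],rotation=[0,p/2,np.radians(w)],feed=.01)
    m,s=mz();o=observe();print(round(w,1),round(o['time_s'],2),m,s,o['eef_pos'].round(4))
    if m[3]>.15:break
E
```

```text
True [0.5131 0.1575 0.1672] (array([-0.156, -0.107,  5.763, -0.028]), np.float64(0.075))
-72.2 18.25 [-0.033  0.079 -1.084  0.017] 0.07 [0.513  0.1576 0.1673]
-74.7 18.7 [-0.182 -0.185 -2.446 -0.004] 0.071 [0.513  0.1576 0.1673]
-77.2 19.15 [-6.300e-02  5.700e-02 -2.675e+00  2.000e-03] 0.079 [0.5132 0.1576 0.1675]
-79.7 19.6 [-0.016 -0.131 -2.661  0.011] 0.065 [0.5132 0.1576 0.1676]
-82.2 20.05 [-0.191 -0.122 -2.942  0.047] 0.054 [0.5132 0.1576 0.1676]
-84.7 20.5 [-0.133 -0.453 -3.061  0.042] 0.074 [0.5132 0.1576 0.1676]
-87.2 20.95 [-0.18  -0.425 -2.702  0.03 ] 0.063 [0.5132 0.1576 0.1676]
-89.7 21.4 [-0.498 -0.226 -2.978  0.014] 0.072 [0.5132 0.1576 0.1676]
-92.2 21.85 [-0.213 -0.203 -3.067  0.037] 0.05 [0.5132 0.1576 0.1676]
-94.7 22.3 [-0.063 -0.36  -3.067  0.029] 0.05 [0.5132 0.1576 0.1676]
```

```bash
python3 - <<'E'
from h import *
p=np.pi;X,Y=.5132,.1576;w=-94.7
while w>-145:
    w-=2.5 if w>-106 else 1.0
    move_l([X,Y,.1676],rotation=[0,p/2,np.radians(w)],feed=.01)
    m,s=mz(20,.01);o=observe();print(round(w,1),round(o['time_s'],2),m,round(o['joint_torque'][5],3),round(o['q'][5],4))
    if m[3]>.11:
        m2,_=mz(20,.01);print('re',m2)
        if m2[3]>.11 or m[3]>.17:break
E
```

```text
-97.2 22.72 [-0.367 -0.381 -2.933  0.045] 0.03 0.2758
-99.7 23.13 [-0.274 -0.247 -2.874  0.029] 0.025 0.3194
-102.2 23.55 [-0.273 -0.235 -2.976  0.044] 0.029 0.363
-104.7 23.97 [-0.213 -0.204 -2.854  0.044] 0.026 0.4067
-107.2 24.38 [-0.21  -0.163 -2.999  0.016] 0.026 0.4503
-108.2 24.8 [-0.138 -0.079 -2.993  0.042] 0.036 0.4684
-109.2 25.22 [-0.125 -0.046 -2.957  0.026] 0.04 0.486
-110.2 25.63 [-0.025 -0.113 -2.898  0.047] 0.038 0.5034
-111.2 26.05 [-0.18  -0.068 -2.913  0.031] 0.041 0.5209
-112.2 26.47 [-0.236 -0.063 -2.744  0.058] 0.037 0.5383
-113.2 26.88 [-0.024 -0.154 -2.9    0.041] 0.039 0.5558
-114.2 27.3 [ 0.066  0.053 -2.947  0.032] 0.04 0.5733
-115.2 27.72 [-1.780e-01  1.000e-03 -2.977e+00  4.100e-02] 0.038 0.5907
-116.2 28.13 [-0.024 -0.112 -2.779  0.043] 0.04 0.6081
-117.2 28.55 [-0.055 -0.088 -2.923  0.035] 0.037 0.6256
-118.2 28.97 [ 0.016 -0.149 -2.782  0.049] 0.04 0.6431
-119.2 29.38 [-0.207 -0.162 -2.892  0.024] 0.037 0.6605
-120.2 29.8 [-0.255 -0.151 -2.71   0.035] 0.043 0.6779
-121.2 30.22 [-0.238 -0.087 -2.632  0.069] 0.08 0.6954
-122.2 30.63 [-0.186  0.046 -2.921  0.118] 0.116 0.7129
re [-0.113 -0.185 -2.811  0.113]
```

The joint-6 torque is clean and agrees with the wrist moment. The bolt is seated, and stiffness is about 0.037 N m/°. Tightening to about 0.25 N m.

```bash
python3 - <<'E'
from h import *
p=np.pi;X,Y=.5132,.1576;w=-122.2
t=0
while t<.245 and w>-130:
    w-=1.0 if t<.2 else .4
    move_l([X,Y,.1676],rotation=[0,p/2,np.radians(w)],feed=.01)
    m,s=mz(25,.01);o=observe();t=o['joint_torque'][5];print(round(w,1),round(o['time_s'],2),m,round(t,3),round(o['q'][5],4))
    if m[3]>.28:break
hold(.3);m,_=mz(25,.01);print('hold',m,observe()['joint_torque'][5])
# relieve in small steps until no torque
for k in range(8):
    w+=2;move_l([X,Y,.1676],rotation=[0,p/2,np.radians(w)],feed=.01);hold(.1)
    t=observe()['joint_torque'][5];print(round(w,1),round(t,3))
    if t<.02:break
E
```

```text
-123.2 31.26 [-0.121 -0.078 -2.692  0.143] 0.147 0.7303
-124.2 31.72 [-0.165 -0.242 -2.632  0.191] 0.181 0.7478
-125.2 32.17 [-0.061  0.059 -2.643  0.247] 0.234 0.7652
-125.6 32.63 [-0.131  0.037 -2.682  0.27 ] 0.263 0.7723
hold [-0.24  -0.005 -2.383  0.269] 0.26503996923565865
-123.6 0.149
-121.6 0.085
-119.6 0.03
-117.6 -0.001
```

Snug at 0.265 N m (both signals), relieved. Draw out and return.

```bash
python3 - <<'E'
from h import *
p=np.pi;X,Y=.5132,.1576;y=np.radians(-27.7)
def st(t):
    o=observe();print(t,round(o['time_s'],2),o['eef_pos'].round(4),o['ft_force'].round(2),o['opening'].round(4));return o
print(move_l([X,Y,.185],feed=.03,max_force=8));st('off')
print(move_l([X,Y,.318],feed=.08,max_force=12));o=st('out')
if o['eef_pos'][2]>.31:
    movep([.5607,-.1753,.318],[0,p/2,y]);hold(.3);st('over')
    snap('side','side2');snap('scene','scene2')
    for n in('scene2','side2'):
        f=np.load(f'pics/{n}.npz');K,T=f['K'],f['T'];P=cloud(f['d'],K,T);tc=np.array([.5607,-.1753])
        Q=P.reshape(-1,3);Q=Q[np.isfinite(Q[:,2])];Q=Q[np.hypot(*(Q[:,:2]-tc).T)<.03];S=Q[(Q[:,2]>.205)&(Q[:,2]<.285)]
        v=T[:2,3]-tc;v/=np.hypot(*v);off=-v*.0043
        print(n,len(S),[[round(float(np.polyval(np.polyfit(S[:,2],S[:,i],1),z)+off[i]),4) for i in(0,1)] for z in(.32,.17)])
        Q=P.reshape(-1,3);Q=Q[(np.hypot(*(Q[:,:2]-[.545,-.1725]).T)<.075)&(abs(Q[:,2]-.0845)<.004)]
        r=cv2.minAreaRect((Q[:,:2]*1000).astype(np.float32));print('blk',np.round(r[0],1),np.round(r[1],1),r[2])
E
```

```text
FalseTraceback (most recent call last):
  File "<stdin>", line 5, in <module>
  File "<stdin>", line 4, in st
AttributeError: 'float' object has no attribute 'round'
```

```bash
python3 - <<'E'
from h import *
p=np.pi;X,Y=.5132,.1576;y=np.radians(-27.7)
def st(t):
    o=observe();print(t,round(o['time_s'],2),o['eef_pos'].round(4),o['ft_force'].round(2),round(o['opening'],4));return o
st('off')
print(move_l([X,Y,.318],feed=.08,max_force=12));o=st('out')
if o['eef_pos'][2]>.31:
    movep([.5607,-.1753,.318],[0,p/2,y]);hold(.3);st('over')
    snap('side','side2');snap('scene','scene2')
    for n in('scene2','side2'):
        f=np.load(f'pics/{n}.npz');K,T=f['K'],f['T'];P=cloud(f['d'],K,T);tc=np.array([.5607,-.1753])
        Q=P.reshape(-1,3);Q=Q[np.isfinite(Q[:,2])];Q=Q[np.hypot(*(Q[:,:2]-tc).T)<.03];S=Q[(Q[:,2]>.205)&(Q[:,2]<.285)]
        v=T[:2,3]-tc;v/=np.hypot(*v);off=-v*.0043
        print(n,len(S),[[round(float(np.polyval(np.polyfit(S[:,2],S[:,i],1),z)+off[i]),4) for i in(0,1)] for z in(.32,.17)])
        Q=P.reshape(-1,3);Q=Q[(np.hypot(*(Q[:,:2]-[.545,-.1725]).T)<.075)&(abs(Q[:,2]-.0845)<.004)]
        r=cv2.minAreaRect((Q[:,:2]*1000).astype(np.float32));print('blk',np.round(r[0],1),np.round(r[1],1),r[2])
E
```

```text
off 35.27 [0.5132 0.1576 0.185 ] [-0.07 -0.31 -2.87] 0.0105
False
out 37.09 [0.513  0.1576 0.3174] [ 0.74 -0.05 -2.62] 0.0105
over 39.26 [ 0.5608 -0.175   0.3181] [ 0.7  -0.56 -2.37] 0.0104
scene2 180 [[0.5614, -0.1757], [0.5623, -0.1748]]
blk [ 546.3 -171.6] [ 74.3 121.3] 77.8968734741211
side2 177 [[0.5601, -0.1767], [0.5606, -0.1763]]
blk [ 544.7 -171.2] [ 75.1 123.2] 78.1044692993164
```

Tip is within ~1.5 mm of the pocket centre; correcting and inserting.

```bash
python3 - <<'E'
from h import *
p=np.pi;X,Y=.5598,-.1747
def st(t):
    o=observe();print(t,round(o['time_s'],2),o['eef_pos'].round(4),o['ft_force'].round(2),round(o['opening'],4));return o
move_l([X,Y,.245],feed=.1)
print(move_l([X,Y,.163],feed=.06,max_force=6));o=st('in')
if o['eef_pos'][2]<.17:
    print(move_l([X,Y,.154],feed=.015,max_force=3.5));o=st('floor')
    if o['eef_pos'][2]<.160:
        gripper_to(.03);hold(.2);st('rel');gripper_to(.085);hold(.2);st('open')
        move_l([X,Y,.30],feed=.12);st('up')
        snap('wrist','w3');snap('side','side3')
        a=cv2.imread('pics/w3.png');b=cv2.imread('pics/side3.png')
        cv2.imwrite('pics/c3.png',cv2.resize(np.hstack([a,b]),(800,300)))
        f=np.load('pics/w3.npz');P=cloud(f['d'],f['K'],f['T'])
        Q=P[100:290,240:320].reshape(-1,3);Q=Q[(Q[:,2]>.172)&(Q[:,2]<.192)];r=cv2.minAreaRect((Q[:,:2]*1000).astype(np.float32));print(np.median(Q[:,2]),r)
E
```

```text
False
in 41.76 [ 0.5601 -0.1749  0.1636] [-0.32 -0.22 -3.6 ] 0.0104
True
floor 42.24 [ 0.5599 -0.1747  0.1563] [-0.25 -0.44  5.44] 0.0104
rel 42.77 [ 0.5587 -0.1742  0.1546] [0.82 0.67 0.25] 0.0298
open 43.55 [ 0.5588 -0.1742  0.1548] [0.31 0.15 0.73] 0.0853
up 44.91 [ 0.5593 -0.1745  0.2988] [-0.11 -1.03 -0.19] 0.0851
0.18259582174629044 ((559.5314331054688, -175.12185668945312), (11.94000244140625, 89.69447326660156), 62.683563232421875)
```

View pics/c3.png

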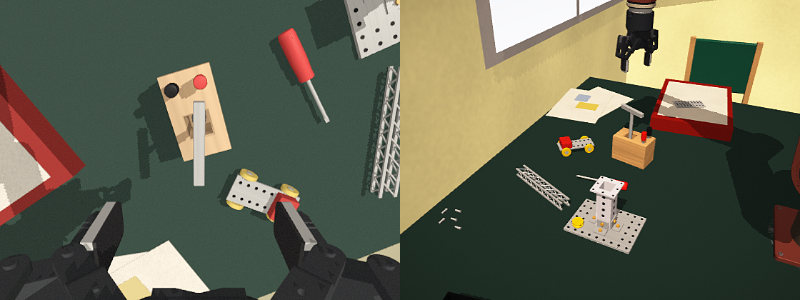

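The key stands upright in its pocket (bar at about (199,143) in the left half, bar top 182.6 mm above the table). The other things look undisturbed and the gripper is clear.

```bash
python3 -c "
from h import *
job_done();print(observe()['time_s'])"
```

```text
the job is handed in; nothing more can be done
the job is handed in; nothing more can be done
```

The foot bolt is tightened, the T-key is back upright in its pocket, and the job is handed in after about 45 s of robot time.

- **Finding the square:** I lowered the key down the mast and felt the corners of the square at 100 mm depth. The socket dropped on after turning 42° clockwise in 7° steps, then went fully down. Contact pressure was about 8 N at most.
- **Tightening:** The bolt turned freely until it seated, and I brought it up to 0.265 N m. The wrist moment (0.27) and the joint-6 torque (0.265) agreed. I then backed the key off within the socket's play until the torque was zero, and drew it out without catching.
- **Last checks:** The bar top is at 182.6 mm, the same as before the pick-up, and the bar's direction is unchanged. The gripper is open and clear above the key. The jib, truck, pulley and screwdriver look undisturbed in the final pictures; I compared them by eye, not by measurement.
- **Failed or disagreeing checks:** The scene and side cameras differed by about 1–2 mm throughout, which did not affect the fits. One script stopped on a print error with the key just off the bolt head, and I resumed without any unwanted motion. The bolt's own joint values can't be read, so the snugness rests on the torque readings.

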